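# Find the unlatched instrument case and snap it shut

## Robot

A 6-joint arm with a two-finger parallel gripper is mounted at the origin on the work surface. World frame = base frame: x ahead of the robot, y to its left, z up, the work surface at z = 0. Lengths are in m, angles in rad, forces in N, time in s.
With the tool pointing down it reaches from about 0.225 to 0.875 m from the base axis. Payload 3.4 kg.
Tool frame: the origin (TCP) lies at the very end of the fingers, on their centre line; the grasp point (between the pads) lies 19 mm behind it (manip.pinch_z is the distance from the TCP to the grasp point, in m); z points along the fingers, y is the line along which they close (so a half turn about z gives the same grasp; the last joint's range is limited). The gripper opens to 85 mm and grips with 20 to 120 N. Pads are 22 mm wide; open, the fingers measure 114 mm over their backs; the gripper's body (76 mm by 85 mm) begins 54 mm behind the grasp point. The pads swing forward as they close: fully open they stand 13 mm farther back than shut.
Start: joints at [1.051, 0.276, 1.505, -0, 1.361, -0.121], TCP at [0.223, 0.53, 0.231] pointing down, gripper open.
Joint ranges: [-2.89, 2.89], [-0.75, 2.08], [0.22, 2.7], [-1.18, 4.32], [0.11, 2.71], [-2.7, 2.7]. Speed limits (rad/s): [2.57, 2.57, 3.14, 3.14, 3.14, 3.14].

## Interface

Orientations are given as a unit quaternion [w, x, y, z].
In Python, from rig import manip gives the robot as it stands. The module is installed in compiled form; this text tells all that it offers.
- The arm moves only by the shell command python3 -m jog 'ROWS' [FORCE]. ROWS is JSON, a list of rows, each an object of numbers: "dx", "dy", "dz": the shift along the tool's x, y, z each as a share of 25 cm, from -1 to 1; "ax", "ay", "az": the turn, a rotation vector about the tool's x, y, z each as a share of 90 degrees, from -1 to 1; "grip": the opening, from -1 (shut) to 1 (fully open), so that 0 is half open. A call has 1 to 5 rows; each row is the pose to reach, as a shift and turn from the pose commanded when the call began, along the tool's axes at that moment; what a row does not reach only later rows make up. A row lasts 1/12 s, in which the tool goes at most 41.7 mm and 7.16 degrees, less where a joint would pass 70% of its speed; a pose out of reach is approached as far as the arm can. A call with a number of a shift or a turn outside -1 to 1 is refused whole. A call with a gripper value outside its range is refused whole. The fingers move at their own pace and stop on an object; FORCE is the grip in N (left out, the last holds). Time passes only in rows, so rows that repeat a pose let the fingers close. It gives the time, the measured TCP pose, the force, the opening and the grip force at its end, in the units of the state.
- manip.get_state(): the state, without advancing time (a new reading comes with each control period).
- manip.get_image(name): name is "scene" or "top" or "wrist"; returns a dict with "img" (400x640x3 uint8, red, green, blue), "mtx" (3x3 intrinsics, pixels), "k1" (the pictures are not rectified: a ray, as slopes to the right and down, at radius r is drawn at 1 + k1 r^2 times it, then the intrinsics apply), "world_to_cam" (4x4, takes a point from world to camera coordinates); the wrist camera has in their place "T_tool_cam" (4x4, takes a point from camera to tool coordinates, whose origin is the TCP and whose axes are the flange's). Camera axes: x right, y down, z forward; pixel columns grow to the right and rows downward; lengths in m; the calibration is good to about 2 mm. A picture is of the moment at which its call begins: read the wrist's pose just before it. There is no depth.
- manip.sign_off(): hands the job in; it is judged then, once.
The state is a dict: "clock": time; "qpos": joint angles; "qd": joint speeds; "effort": joint torques, N m; "position": TCP position; "ee_rot": TCP orientation; "contact_force": force on the tool from outside, world axes, zero at the start; "moment": the same for the moment, N m; "width": finger opening in m; "gripper_force": force on a finger pad.
Only numpy, scipy, OpenCV 4.12 (cv2) and the standard library are available. Lean on these libraries where they do the work, as an engineer would, in place of code of your own. Each camera call takes 0.05 s, during which the arm holds its last target. There are 200 camera calls.

## Task

One of the three instrument cases on the board has been left unlatched, and that is hard to tell by eye: tug the lids up by their grips, one after another, until you find the lid that comes up, raising it a centimetre or so. Let that lid down again and push its steel catch in until it snaps fully shut. Leave the other two cases latched and do not disturb the things standing around.

Things in the scene. Friction and masses are not known exactly. Their poses are not given: they have to be found in the camera images.
- board: plywood board fixed on the table, 200 mm (x) by 560 mm (y) by 15 mm thick; origin at the centre of its underside; x runs from the catch side of the cases to the hinge side. Three identical black cases with grey lids, 110 (x) by 130 (y) mm, are screwed on it at x = 10 and y = 190, 0, -190 mm; lid tops 65 mm above the board's top. Which of them is unlatched differs each time.
- grip_left (a point): fixed point, axes as the board's: middle of the grip fin on the left (+y) case's lid when shut (does not follow the lid). The fin stands on the lid: 60 mm long (y), 12 mm thick (x); its top is 16 mm above this point, the lid's flat top 16 mm below. The lid's hinge line runs along y, 80 mm towards +x and 36 mm lower. Taking 9 N or more without coming up, the lid is latched.
- push_left (a point): fixed point, axes as the board's: the place to push on the front (-x) face of the left (+y) case's steel catch plate when shut. Plate 36 mm wide, top edge 10 mm above this point, pivot along y 37 mm below; an inward hook at its top holds the lid's lip. Open, it leans out 6 mm here. Pushing it to +x takes about 4 N, it snaps over half-way and stops dead when shut.
- grip_mid (a point): fixed point, axes as the board's: middle of the grip fin on the middle case's lid when shut (does not follow the lid). The fin stands on the lid: 60 mm long (y), 12 mm thick (x); its top is 16 mm above this point, the lid's flat top 16 mm below. The lid's hinge line runs along y, 80 mm towards +x and 36 mm lower. Taking 9 N or more without coming up, the lid is latched.
- push_mid (a point): fixed point, axes as the board's: the place to push on the front (-x) face of the middle case's steel catch plate when shut. Plate 36 mm wide, top edge 10 mm above this point, pivot along y 37 mm below; an inward hook at its top holds the lid's lip. Open, it leans out 6 mm here. Pushing it to +x takes about 4 N, it snaps over half-way and stops dead when shut.
- grip_right (a point): fixed point, axes as the board's: middle of the grip fin on the right (-y) case's lid when shut (does not follow the lid). The fin stands on the lid: 60 mm long (y), 12 mm thick (x); its top is 16 mm above this point, the lid's flat top 16 mm below. The lid's hinge line runs along y, 80 mm towards +x and 36 mm lower. Taking 9 N or more without coming up, the lid is latched.
- push_right (a point): fixed point, axes as the board's: the place to push on the front (-x) face of the right (-y) case's steel catch plate when shut. Plate 36 mm wide, top edge 10 mm above this point, pivot along y 37 mm below; an inward hook at its top holds the lid's lip. Open, it leans out 6 mm here. Pushing it to +x takes about 4 N, it snaps over half-way and stops dead when shut.
- loose_lid (a joint): lid of the one unlatched case, wherever it stands: 0 shut, grows as the front of the lid goes up (rad). The lid weighs about 250 g, lifts freely and falls shut when let go.
- loose_catch (a joint): catch of the one unlatched case, wherever it stands: 0 snapped shut, about 0.16 rad fully open (leaning out); it rests only at either end. It must be shut with the lid down, or the hook meets the lid's lip.
- firm1_lid (a joint): lid of one of the two latched cases: 0 shut, grows as the front of the lid goes up (rad). It gives 1 to 2 mm (up to 0.02 rad) at the grip when tugged and then holds.
- firm1_catch (a joint): catch of one of the two latched cases: 0 snapped shut, about 0.16 rad fully open (leaning out); it rests only at either end.
- firm2_lid (a joint): lid of the other latched case: 0 shut, grows as the front of the lid goes up (rad). It gives 1 to 2 mm (up to 0.02 rad) at the grip when tugged and then holds.
- firm2_catch (a joint): catch of the other latched case: 0 snapped shut, about 0.16 rad fully open (leaning out); it rests only at either end.
- sample_jar: small amber glass jar, 38 mm across, 75 mm tall, standing on the board between two cases; origin at its underside. A bystander.
- hop_pot: small aluminium pot, 38 mm across, 60 mm tall, standing on the board between two cases; origin at its underside. A bystander.
- can: aluminium drink can, 66 mm across, 122 mm tall, on the table to the left. Origin at its underside. A bystander.
- beer_bottle: amber bottle, 62 mm across, 230 mm tall, on the table to the right. Origin at its underside. A bystander.
- tape_roll: roll of tape, 100 mm across, 48 mm tall, lying on the table to the right. Origin at its underside. A bystander.
- carrier: open cardboard bottle carrier, 130 x 200 x 190 mm, on the table to the left. Origin at its underside. A bystander.
- mallet: hammer 260 mm long lying on the table to the left. Origin at its underside. A bystander.

How it is judged:
On the way, in this order (a step that is already met when the one before it is completed fails the run):
1. the unlatched lid is tugged up, its grip some 6 mm or more, with its catch still open (value of joint loose_lid above 0.08 rad and value of joint loose_catch above 0.1 rad), for 0.05 s.
2. that lid is down and its catch is snapped shut (value of joint each of loose_lid, loose_catch below 0.03 rad), for 0.2 s.
At the end, for the whole second after the job is handed in: All three lids are down (each lid joint under 0.03 rad) and all three catches are snapped shut (each catch joint under 0.03 rad) (all of step 2 and value of joint each of firm1_lid, firm1_catch, firm2_lid, firm2_catch below 0.03 rad); the robot touches nothing.
It fails at once if a catch that was latched is opened (value of joint any of firm1_catch, firm2_catch above 0.08 rad).
It fails at once if a bystander is pushed more than 25 mm from its place (distance of any of sample_jar, hop_pot, can, beer_bottle, tape_roll, carrier, mallet from where it was at the start of the episode above 0.025 m).
It also fails if it takes over 64 s, if anything falls off the work surface, if the arm or the gripper's body presses on something with over 40 N, if the wrist force passes 120 N, or if a joint passes its speed limit or range.

## Working session

There is one attempt and no reset: what is moved stays moved. The work goes in short steps, Python scripts to look and compute and a shell command to move; the robot and the scene stay as the last step left them, time stands still between calls to the robot, and variables do not carry over. Pictures are saved under pics/ and viewed, at most 10 in all, crops included, and the job is handed in when it is done.

```bash
mkdir -p pics; python3 - <<'E'
from rig import manip
import cv2,numpy as np
s=manip.get_state();print({k:np.round(v,4).tolist() for k,v in s.items()}, manip.pinch_z)
for n in("top","scene"):
    d=manip.get_image(n);cv2.imwrite(f"pics/{n}0.png",d["img"][:,:,::-1]);print(n,d["mtx"].tolist(),d["k1"],np.round(d["world_to_cam"],4).tolist())
E
```

```text
{'clock': 0.0, 'qpos': [1.051, 0.2766, 1.5062, 0.0, 1.3607, -0.121], 'qd': [0.0006, -0.0001, 0.0021, -0.0, -0.0012, -0.0009], 'effort': [0.0006, -41.6757, -24.5796, -0.0001, 0.0109, 0.0], 'position': [0.223, 0.5294, 0.2304], 'ee_rot': [-0.0003, 0.1981, 0.9802, -0.0009], 'contact_force': [0.254, 0.1616, 0.0534], 'moment': [-0.053, -0.0029, 0.0153], 'gripper_force': 0.0, 'width': 0.0853} 0.0187
top [[490.3707946029373, 0.0, 313.2289414074242], [0.0, 490.3707946029373, 196.08212576683727], [0.0, 0.0, 1.0]] -0.10913257199500735 [[-0.0211, -0.9998, -0.0021, 0.0089], [-0.9926, 0.0212, -0.1199, 0.5031], [0.1199, -0.0005, -0.9928, 1.7921], [0.0, 0.0, 0.0, 1.0]]
scene [[404.1188128050745, 0.0, 316.8692136097858], [0.0, 404.1188128050745, 202.9496389454648], [0.0, 0.0, 1.0]] 0.006568270294333922 [[0.3472, 0.9377, -0.0121, -0.1669], [0.5933, -0.2296, -0.7716, -0.2371], [-0.7263, 0.2607, -0.636, 1.6778], [0.0, 0.0, 0.0, 1.0]]
```

View pics/top0.png

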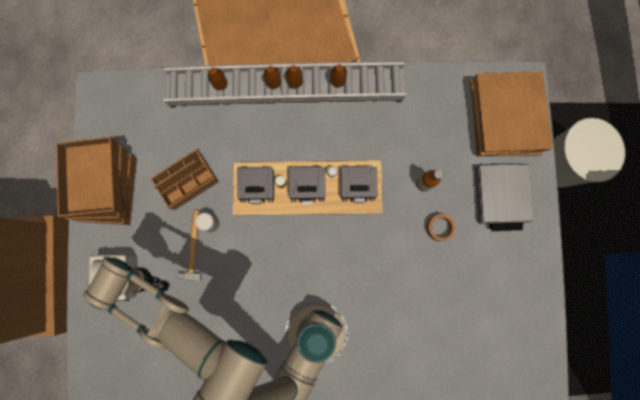

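View pics/scene0.png

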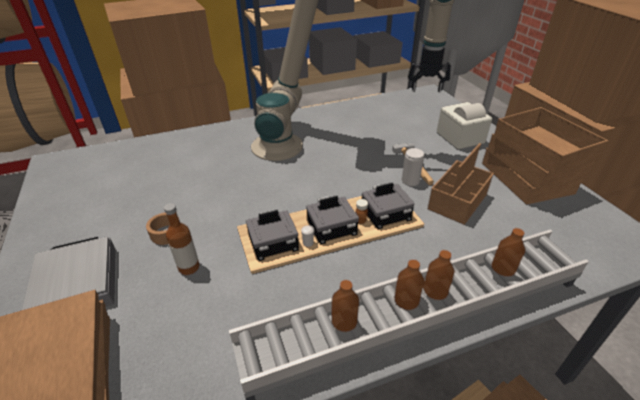

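The top view shows the board at columns 233–382, rows 160–215. The cases are near (255,183), (306,183) and (358,183), with catches on the robot side, the jar at (280,181) and the pot at (332,171).

```bash
cat >h.py <<'E'
from rig import manip
import cv2,numpy as np
from scipy.spatial.transform import Rotation as R
def Rq(q): return R.from_quat([q[1],q[2],q[3],q[0]]).as_matrix()
def cam(n):
    s=manip.get_state(); d=manip.get_image(n)
    if n=="wrist":
        T=np.eye(4);T[:3,:3]=Rq(s["ee_rot"]);T[:3,3]=s["position"];C=T@d["T_tool_cam"]
    else: C=np.linalg.inv(d["world_to_cam"])
    return d,C
def rays(d,C,px):
    K=d["mtx"];p=(np.atleast_2d(px)-[K[0,2],K[1,2]])/[K[0,0],K[1,1]]
    r=np.linalg.norm(p,axis=1,keepdims=True);u=r.copy()
    for _ in range(20):u=r/(1+d["k1"]*u**2)
    p=p*u/np.maximum(r,1e-9)
    return C[:3,3],np.c_[p,np.ones(len(p))]@C[:3,:3].T
def plane(d,C,px,z):
    o,v=rays(d,C,px);return o+v*((z-o[2])/v[:,2])[:,None]
def proj(d,C,P):
    q=(np.atleast_2d(P)-C[:3,3])@C[:3,:3];p=q[:,:2]/q[:,2:]
    p=p*(1+d["k1"]*(p**2).sum(1,keepdims=True));K=d["mtx"]
    return p*[K[0,0],K[1,1]]+[K[0,2],K[1,2]]
E
python3 - <<'E'
from h import *
d,C=cam("top")
hsv=cv2.cvtColor(d["img"],cv2.COLOR_RGB2HSV)
m=((hsv[...,0]>10)&(hsv[...,0]<28)&(hsv[...,1]>70)&(hsv[...,2]>130)).astype(np.uint8)
m[:150]=0;m[225:]=0;m[:,:225]=0;m[:,390:]=0
pts=np.argwhere(m)[:,::-1].astype(float)
P=plane(d,C,pts,0.015)[:,:2].astype(np.float32)
r=cv2.minAreaRect(P);print(r,len(P));print(cv2.boxPoints(r))
E
```

```text
((0.5393140912055969, 0.020217150449752808), (0.5610241889953613, 0.20364342629909515), 89.4570083618164) 3936
[[ 0.4348386  -0.25931743]
 [ 0.63847286 -0.2612473 ]
 [ 0.6437896   0.29975173]
 [ 0.44015533  0.3016816 ]]
```

```bash
cat >>h.py <<'E'
def Rdown(yaw): # tool y at angle yaw, z down
    y=np.array([np.cos(yaw),np.sin(yaw),0]);z=np.array([0,0,-1.]);return np.c_[np.cross(y,z),y,z]
def go(p,Rt,p0=None,R0=None):
    s=manip.get_state();R0=Rq(s["ee_rot"]) if R0 is None else R0;p0=np.array(s["position"]) if p0 is None else p0
    d=R0.T@(np.array(p)-p0)/.25;a=R.from_matrix(R0.T@Rt).as_rotvec()/(np.pi/2)
    print("shift",d.round(3),"turn",a.round(3))
E
python3 -c "
from h import *
go([.53,.21,.27],Rdown(-.0095))
go([.376,.37,.27],Rdown(.55))"
```

```text
shift [-1.628 -0.701 -0.157] turn [-0.001  0.     0.752]
shift [-0.811 -0.351 -0.157] turn [-0.001  0.     0.396]
```

```bash
python3 -m jog '[{"dx":-0.81,"dy":-0.35,"dz":-0.16,"az":0.4,"grip":0},{"dx":-0.81,"dy":-0.35,"dz":-0.16,"az":0.4,"grip":0},{"dx":-0.81,"dy":-0.35,"dz":-0.16,"az":0.4,"grip":0},{"dx":-0.81,"dy":-0.35,"dz":-0.16,"az":0.4,"grip":0},{"dx":-0.81,"dy":-0.35,"dz":-0.16,"az":0.4,"grip":0}]' 30; python3 -c "
from h import *
go([.53,.21,.27],Rdown(-.0095))"
```

```text
shift [-1.628 -0.701 -0.157] turn [-0.001  0.     0.752]schema error: expected keys dx, dy, dz, ax, ay, az, grip
```

```bash
python3 -m jog '[{"dx":-0.81,"dy":-0.35,"dz":-0.16,"ax":0,"ay":0,"az":0.4,"grip":0},{"dx":-0.81,"dy":-0.35,"dz":-0.16,"ax":0,"ay":0,"az":0.4,"grip":0},{"dx":-0.81,"dy":-0.35,"dz":-0.16,"ax":0,"ay":0,"az":0.4,"grip":0},{"dx":-0.81,"dy":-0.35,"dz":-0.16,"ax":0,"ay":0,"az":0.4,"grip":0},{"dx":-0.81,"dy":-0.35,"dz":-0.16,"ax":0,"ay":0,"az":0.4,"grip":0}]' 30; python3 -c "
from h import *
go([.53,.21,.27],Rdown(-.0095))"
```

```text
clock: 0.57
position: [0.3658, 0.3804, 0.2686]
ee_rot: [-0.0, 0.492, 0.87, -0.0]
contact_force: [0.7, -0.4, -0.9]
width: 0.0426
gripper_force: 0.0
shift [-0.923  0.211 -0.006] turn [-0.     0.     0.351]
```

```bash
python3 -m jog '[{"dx":-0.9,"dy":0.21,"dz":-0.01,"ax":0,"ay":0,"az":0.35,"grip":0},{"dx":-0.9,"dy":0.21,"dz":-0.01,"ax":0,"ay":0,"az":0.35,"grip":0},{"dx":-0.9,"dy":0.21,"dz":-0.01,"ax":0,"ay":0,"az":0.35,"grip":0},{"dx":-0.9,"dy":0.21,"dz":-0.01,"ax":0,"ay":0,"az":0.35,"grip":0},{"dx":-0.9,"dy":0.21,"dz":-0.01,"ax":0,"ay":0,"az":0.35,"grip":0}]'; python3 -m jog '[{"dx":0,"dy":0,"dz":0,"ax":0,"ay":0,"az":0,"grip":0}]';  python3 -c "
from h import *
go([.53,.21,.27],Rdown(-.0095))
d,C=cam('wrist');cv2.imwrite('pics/w1.png',d['img'][:,:,::-1]);np.savez('w1',img=d['img'],C=C,mtx=d['mtx'],k1=d['k1'])
for p in ([.5,.21,.08],[.5,.2,.08]): print(proj(d,C,p))"
```

```text
clock: 0.98
position: [0.512, 0.2314, 0.2706]
ee_rot: [-0.0, 0.71, 0.704, -0.0]
contact_force: [0.5, 0.6, -0.0]
width: 0.0429
gripper_force: 0.0
clock: 1.07
position: [0.5165, 0.2274, 0.27]
ee_rot: [0.003, 0.711, 0.703, -0.0]
contact_force: [-0.6, 0.8, -0.2]
width: 0.0429
gripper_force: 0.0
shift [-0.069  0.055  0.001] turn [ 0.002  0.003 -0.001]
[[306.50676348 192.84794979]]
[[306.7388153  200.55902997]]
```

View pics/w1.png

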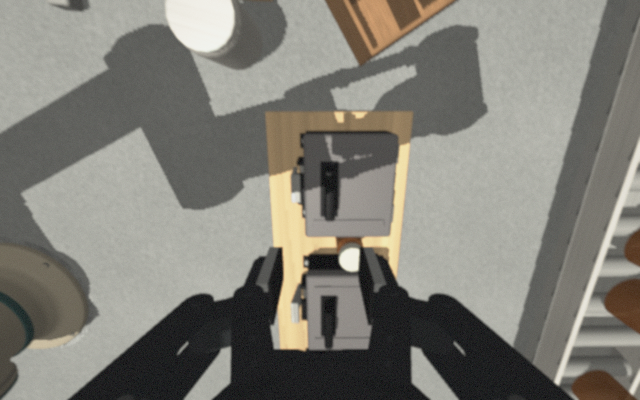

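The wrist view shows the left case's fin at about (330,190) and its catch at (296,188). The middle case's fin is near (329,320). I'll zoom in for edges.

```bash
python3 -c "
from h import *
im=np.load('w1.npz')['img'][125:245,270:420]
cv2.imwrite('pics/w1c.png',cv2.resize(im,None,fx=5,fy=5,interpolation=cv2.INTER_CUBIC)[:,:,::-1])"
```

```text
(no output)
```

View pics/w1c.png

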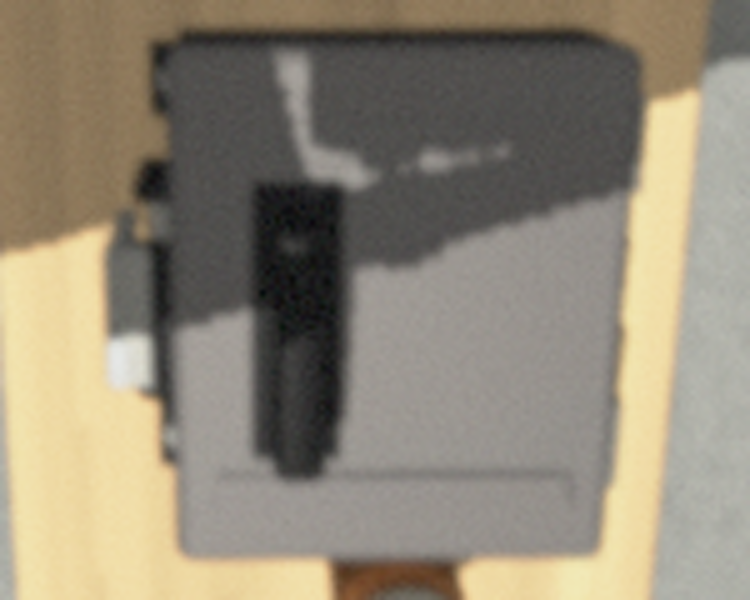

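```bash
python3 -c "
from h import *
f=np.load('w1.npz');d={'mtx':f['mtx'],'k1':float(f['k1'])};C=f['C']
print('C',C[:3,3].round(4))
print('fin top',plane(d,C,[[325,220.6],[335,220.6],[330,220.6],[330,162]],.112).round(4))
print('foot',plane(d,C,[[321,170],[338,170],[321,216],[338,216]],.084).round(4))
print('lid',plane(d,C,[[305,200],[395,200],[350,132],[350,236]],.08).round(4))
print('catch',plane(d,C,[[291.5,188],[300.5,188],[296,168],[296,202.5]],.07).round(4))
b=np.array([.5393,.0202]);a=-.0095;Q=np.array([[np.cos(a),-np.sin(a)],[np.sin(a),np.cos(a)]])
for l in ([10,190],[-45,190],[65,190]):print(l,b+Q@np.array(l)/1e3)
cor=np.array([[*(b+Q@np.array(l)/1e3),.015] for l in ([-100,280],[100,280])])
print('proj corners',proj(d,C,cor))
"
```

```text
C [0.5173 0.3114 0.4113]
fin top [[0.522  0.1862 0.112 ]
 [0.5334 0.186  0.112 ]
 [0.5277 0.1861 0.112 ]
 [0.5278 0.254  0.112 ]]
foot [[0.5181 0.2392 0.084 ]
 [0.5382 0.2389 0.084 ]
 [0.5174 0.1808 0.084 ]
 [0.5387 0.1805 0.084 ]]
lid [[0.4979 0.2008 0.08  ]
 [0.6095 0.1992 0.08  ]
 [0.5519 0.2822 0.08  ]
 [0.5547 0.1507 0.08  ]]
catch [[0.4808 0.2136 0.07  ]
 [0.4921 0.2134 0.07  ]
 [0.4875 0.239  0.07  ]
 [0.4857 0.1942 0.07  ]]
[10, 190] [0.55110452 0.21009643]
[-45, 190] [0.496107   0.21061892]
[65, 190] [0.60610204 0.20957394]
proj corners [[263.40952992 114.22905189]
 [412.35442109 113.72928583]]
```

```bash
python3 -c "
from h import *
go([.526,.21,.13],Rdown(-.0095))"
```

```text
shift [-0.08  0.05  0.56] turn [-0.     0.001  0.001]
```

```bash
python3 -m jog '[{"dx":-0.08,"dy":0.05,"dz":0,"ax":0,"ay":0,"az":0,"grip":0},{"dx":-0.08,"dy":0.05,"dz":0.16,"ax":0,"ay":0,"az":0,"grip":0},{"dx":-0.08,"dy":0.05,"dz":0.32,"ax":0,"ay":0,"az":0,"grip":0},{"dx":-0.08,"dy":0.05,"dz":0.48,"ax":0,"ay":0,"az":0,"grip":0},{"dx":-0.08,"dy":0.05,"dz":0.56,"ax":0,"ay":0,"az":0,"grip":0}]' 20;python3 -m jog '[{"dx":0,"dy":0,"dz":0,"ax":0,"ay":0,"az":0,"grip":0},{"dx":0,"dy":0,"dz":0,"ax":0,"ay":0,"az":0,"grip":0}]';  python3 -c "
from h import *
go([.526,.21,.088],Rdown(-.0095))
d,C=cam('wrist');cv2.imwrite('pics/w2.png',d['img'][:,:,::-1])"
```

```text
clock: 1.53
position: [0.5195, 0.2132, 0.1261]
ee_rot: [-0.002, 0.708, 0.706, -0.003]
contact_force: [-0.1, 1.1, -1.6]
width: 0.0425
gripper_force: 0.0
clock: 1.7
position: [0.5223, 0.2139, 0.13]
ee_rot: [-0.001, 0.708, 0.707, -0.001]
contact_force: [0.7, 0.3, 0.5]
width: 0.0423
gripper_force: 0.0
shift [-0.015  0.015  0.168] turn [-0.002  0.     0.005]
```

View pics/w2.png

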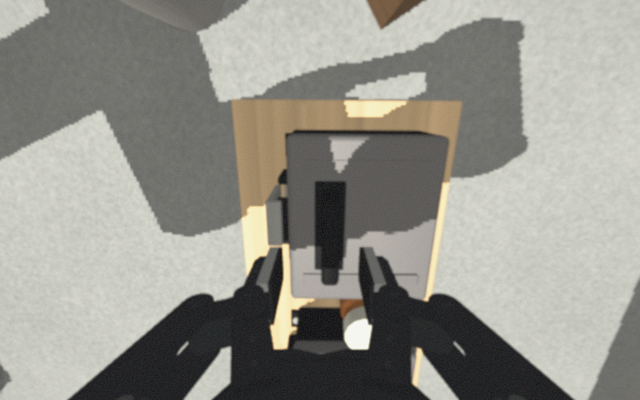

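The fin (column 330) lies about 4 mm to the right of the finger centre (column 320), which matches the numbers.

```bash
python3 -m jog '[{"dx":-0.01,"dy":0.015,"dz":0,"ax":0,"ay":0,"az":0,"grip":0},{"dx":-0.01,"dy":0.015,"dz":0.08,"ax":0,"ay":0,"az":0,"grip":0},{"dx":-0.01,"dy":0.015,"dz":0.14,"ax":0,"ay":0,"az":0,"grip":0},{"dx":-0.01,"dy":0.015,"dz":0.168,"ax":0,"ay":0,"az":0,"grip":0},{"dx":-0.01,"dy":0.015,"dz":0.168,"ax":0,"ay":0,"az":0,"grip":-0.4}]' 20;python3 -m jog '[{"dx":0,"dy":0,"dz":0,"ax":0,"ay":0,"az":0,"grip":-1},{"dx":0,"dy":0,"dz":0,"ax":0,"ay":0,"az":0,"grip":-1},{"dx":0,"dy":0,"dz":0,"ax":0,"ay":0,"az":0,"grip":-1},{"dx":0,"dy":0,"dz":0,"ax":0,"ay":0,"az":0,"grip":-1}]'
```

```text
clock: 2.17
position: [0.5273, 0.2107, 0.0888]
ee_rot: [-0.0, 0.708, 0.706, -0.0]
contact_force: [-0.1, 0.2, 0.1]
width: 0.0317
gripper_force: 0.0
clock: 2.5
position: [0.5281, 0.211, 0.0902]
ee_rot: [0.001, 0.708, 0.706, 0.001]
contact_force: [-1.6, 0.8, 4.7]
width: 0.0114
gripper_force: 26.7
```

```bash
for i in 1 2; do python3 -m jog '[{"dx":0,"dy":0,"dz":-0.008,"ax":0,"ay":0,"az":0,"grip":-1},{"dx":0,"dy":0,"dz":-0.008,"ax":0,"ay":0,"az":0,"grip":-1},{"dx":0,"dy":0,"dz":-0.008,"ax":0,"ay":0,"az":0,"grip":-1}]'; done
```

```text
clock: 2.75
position: [0.5281, 0.211, 0.0905]
ee_rot: [0.0, 0.708, 0.706, 0.001]
contact_force: [3.2, 0.8, -4.8]
width: 0.0119
gripper_force: 25.5
clock: 3.0
position: [0.5286, 0.211, 0.0914]
ee_rot: [0.0, 0.708, 0.706, 0.001]
contact_force: [6.3, 2.6, -11.7]
width: 0.0117
gripper_force: 25.9
```

11.7 N with about 1 mm of give means the left case is latched. I'll ease off, open, rise, and go to the middle case.

```bash
python3 -m jog '[{"dx":0,"dy":0,"dz":0.012,"ax":0,"ay":0,"az":0,"grip":-1},{"dx":0,"dy":0,"dz":0.012,"ax":0,"ay":0,"az":0,"grip":0},{"dx":0,"dy":0,"dz":0.012,"ax":0,"ay":0,"az":0,"grip":0},{"dx":0,"dy":0,"dz":0.012,"ax":0,"ay":0,"az":0,"grip":0},{"dx":0,"dy":0,"dz":-0.05,"ax":0,"ay":0,"az":0,"grip":0}]'; python3 -m jog '[{"dx":0,"dy":0,"dz":-0.14,"ax":0,"ay":0,"az":0,"grip":0},{"dx":0,"dy":0,"dz":-0.24,"ax":0,"ay":0,"az":0,"grip":0},{"dx":0,"dy":0,"dz":-0.24,"ax":0,"ay":0,"az":0,"grip":0}]'; python3 -c "
from h import *
print(manip.get_state()['position'])
go([.5265,.0205,.15],Rdown(-.0095))"
```

```text
clock: 3.42
position: [0.5246, 0.2099, 0.1029]
ee_rot: [-0.002, 0.708, 0.706, -0.003]
contact_force: [-0.9, 0.0, -0.6]
width: 0.0425
gripper_force: 0.0
clock: 3.67
position: [0.5304, 0.2115, 0.1709]
ee_rot: [0.003, 0.708, 0.706, 0.004]
contact_force: [0.7, -0.3, -0.6]
width: 0.0427
gripper_force: 0.0
[0.53036189 0.2115474  0.17087259]
shift [-0.764 -0.014  0.081] turn [ 0.006 -0.002  0.005]
```

```bash
python3 -m jog '[{"dx":-0.764,"dy":-0.01,"dz":0,"ax":0,"ay":0,"az":0,"grip":0},{"dx":-0.764,"dy":-0.01,"dz":0,"ax":0,"ay":0,"az":0,"grip":0},{"dx":-0.764,"dy":-0.01,"dz":0,"ax":0,"ay":0,"az":0,"grip":0},{"dx":-0.764,"dy":-0.01,"dz":0,"ax":0,"ay":0,"az":0,"grip":0},{"dx":-0.764,"dy":-0.01,"dz":0,"ax":0,"ay":0,"az":0,"grip":0}]'; python3 -m jog '[{"dx":0,"dy":0,"dz":0.08,"ax":0,"ay":0,"az":0,"grip":0},{"dx":0,"dy":0,"dz":0.16,"ax":0,"ay":0,"az":0,"grip":0},{"dx":0,"dy":0,"dz":0.16,"ax":0,"ay":0,"az":0,"grip":0},{"dx":0,"dy":0,"dz":0.16,"ax":0,"ay":0,"az":0,"grip":0}]'; python3 -c "
from h import *
print(manip.get_state()['position'])
go([.526,.0205,.09],Rdown(-.0095))
d,C=cam('wrist');cv2.imwrite('pics/w3.png',d['img'][:,:,::-1])"
```

```text
clock: 4.08
position: [0.5231, 0.0162, 0.1649]
ee_rot: [0.0, 0.708, 0.706, -0.001]
contact_force: [0.4, 0.3, -0.3]
width: 0.0423
gripper_force: 0.0
clock: 4.42
position: [0.5229, 0.0197, 0.1243]
ee_rot: [-0.001, 0.708, 0.706, -0.001]
contact_force: [-0.3, -0.0, 0.3]
width: 0.0424
gripper_force: 0.0
[0.52288081 0.01970715 0.12431673]
shift [0.003 0.013 0.137] turn [-0.002 -0.     0.004]
```

View pics/w3.png

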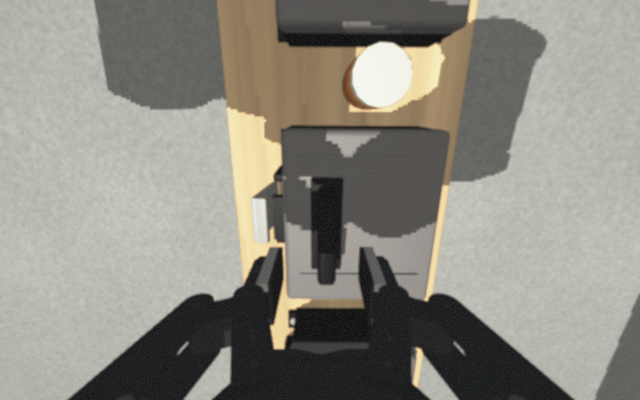

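Here the catch plate stands at columns 253–283, farther out than the left case's (268–283), so the middle case is probably the loose one. The fin at column 327 is about 3 mm right of centre.

```bash
python3 -m jog '[{"dx":0,"dy":0.012,"dz":0.05,"ax":0,"ay":0,"az":0,"grip":0},{"dx":0,"dy":0.012,"dz":0.11,"ax":0,"ay":0,"az":0,"grip":0},{"dx":0,"dy":0.012,"dz":0.137,"ax":0,"ay":0,"az":0,"grip":0},{"dx":0,"dy":0.012,"dz":0.137,"ax":0,"ay":0,"az":0,"grip":-0.4}]' 20;python3 -m jog '[{"dx":0,"dy":0,"dz":0,"ax":0,"ay":0,"az":0,"grip":-1},{"dx":0,"dy":0,"dz":0,"ax":0,"ay":0,"az":0,"grip":-1},{"dx":0,"dy":0,"dz":0,"ax":0,"ay":0,"az":0,"grip":-1},{"dx":0,"dy":0,"dz":0,"ax":0,"ay":0,"az":0,"grip":-1}]'; for i in 1 2; do python3 -m jog '[{"dx":0,"dy":0,"dz":-0.008,"ax":0,"ay":0,"az":0,"grip":-1},{"dx":0,"dy":0,"dz":-0.008,"ax":0,"ay":0,"az":0,"grip":-1},{"dx":0,"dy":0,"dz":-0.008,"ax":0,"ay":0,"az":0,"grip":-1}]'; done
```

```text
clock: 4.8
position: [0.5265, 0.0202, 0.0905]
ee_rot: [-0.001, 0.708, 0.706, -0.001]
contact_force: [0.2, -0.7, -0.2]
width: 0.032
gripper_force: 0.0
clock: 5.13
position: [0.5263, 0.02, 0.0918]
ee_rot: [-0.001, 0.708, 0.706, -0.0]
contact_force: [-5.2, 0.2, 6.0]
width: 0.0116
gripper_force: 26.1
clock: 5.38
position: [0.5266, 0.0199, 0.0925]
ee_rot: [-0.001, 0.708, 0.706, -0.0]
contact_force: [-3.4, 0.2, -1.5]
width: 0.0113
gripper_force: 25.3
clock: 5.63
position: [0.5275, 0.0199, 0.0943]
ee_rot: [-0.0, 0.708, 0.706, 0.0]
contact_force: [1.7, 1.6, -9.1]
width: 0.0115
gripper_force: 29.5
```

```bash
python3 -m jog '[{"dx":0,"dy":0.007,"dz":-0.008,"ax":0.04,"ay":0,"az":0,"grip":-1},{"dx":0,"dy":0.007,"dz":-0.008,"ax":0.04,"ay":0,"az":0,"grip":-1},{"dx":0,"dy":0.007,"dz":-0.008,"ax":0.04,"ay":0,"az":0,"grip":-1}]'; python3 -c "
from rig import manip;s=manip.get_state();print(s['moment'],s['contact_force'])"
```

```text
clock: 5.88
position: [0.5287, 0.0199, 0.0975]
ee_rot: [-0.023, 0.708, 0.706, -0.023]
contact_force: [-3.2, 1.4, 1.8]
width: 0.0118
gripper_force: 25.3
[ 0.23298393  0.61992625 -0.18666458] [-3.22886822  1.38834719  1.83660762]
```

It follows when the tool tilts with it, so this is the loose lid. I'll raise it further along the arc.

```bash
python3 -m jog '[{"dx":0,"dy":0.012,"dz":-0.03,"ax":0.05,"ay":0,"az":0,"grip":-1},{"dx":0,"dy":0.012,"dz":-0.03,"ax":0.05,"ay":0,"az":0,"grip":-1},{"dx":0,"dy":0.012,"dz":-0.03,"ax":0.05,"ay":0,"az":0,"grip":-1},{"dx":0,"dy":0.012,"dz":-0.03,"ax":0.05,"ay":0,"az":0,"grip":-1}]'
```

```text
clock: 6.22
position: [0.5324, 0.0199, 0.1045]
ee_rot: [-0.05, 0.706, 0.704, -0.05]
contact_force: [-3.0, 0.7, -1.6]
width: 0.0115
gripper_force: 25.7
```

```bash
python3 -c "
from h import *
d,C=cam('wrist');cv2.imwrite('pics/w4.png',d['img'][:,:,::-1])"
```

```text
(no output)
```

View pics/w4.png

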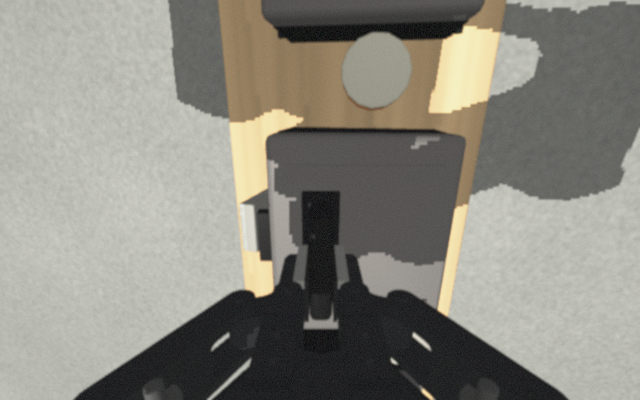

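The lid is up: it tilted with the tool, the TCP is 13 mm higher, and the catch plate is still standing out at (248,228). I'll lower it along the same arc and release.

```bash
python3 -c "
from h import *
go([.5263,.02,.0905],Rdown(-.0095))"
python3 -m jog '[{"dx":0,"dy":-0.015,"dz":0.03,"ax":-0.05,"ay":0,"az":0,"grip":-1},{"dx":0,"dy":-0.019,"dz":0.055,"ax":-0.09,"ay":0,"az":0,"grip":-1},{"dx":0,"dy":-0.019,"dz":0.055,"ax":-0.09,"ay":0,"az":0,"grip":-1},{"dx":0,"dy":-0.019,"dz":0.055,"ax":-0.09,"ay":0,"az":0,"grip":-1}]'; python3 -c "
from h import *
go([.5263,.02,.0905],Rdown(-.0095))"
```

```text
shift [ 0.    -0.016  0.059] turn [-0.09   0.     0.004]
clock: 6.6
position: [0.5263, 0.0199, 0.0924]
ee_rot: [0.001, 0.708, 0.706, 0.001]
contact_force: [-1.1, 3.0, 1.6]
width: 0.0117
gripper_force: 25.9
shift [0.    0.    0.008] turn [ 0.002 -0.     0.004]
```

```bash
python3 -m jog '[{"dx":0,"dy":0,"dz":0.004,"ax":0,"ay":0,"az":0,"grip":0},{"dx":0,"dy":0,"dz":0.004,"ax":0,"ay":0,"az":0,"grip":0},{"dx":0,"dy":0,"dz":0.004,"ax":0,"ay":0,"az":0,"grip":0},{"dx":0,"dy":0,"dz":-0.1,"ax":0,"ay":0,"az":0,"grip":0},{"dx":0,"dy":0,"dz":-0.24,"ax":0,"ay":0,"az":0,"grip":0}]'
python3 -m jog '[{"dx":0,"dy":0,"dz":-0.05,"ax":0,"ay":0,"az":0,"grip":0},{"dx":0,"dy":-0.15,"dz":-0.1,"ax":0,"ay":0,"az":0.1,"grip":-1},{"dx":0,"dy":-0.3,"dz":-0.1,"ax":0,"ay":0,"az":0.2,"grip":-1},{"dx":0,"dy":-0.32,"dz":-0.1,"ax":0,"ay":0,"az":0.3,"grip":-1},{"dx":0,"dy":-0.32,"dz":-0.1,"ax":0,"ay":0,"az":0.4,"grip":-1}]'; python3 -c "
from h import *
print(manip.get_state()['qpos'])
go([.445,.0205,.15],Rdown(-.0095-np.pi/2))"
```

```text
clock: 7.02
position: [0.524, 0.0195, 0.149]
ee_rot: [-0.003, 0.708, 0.706, -0.003]
contact_force: [0.9, 0.7, -1.5]
width: 0.0422
gripper_force: 0.0
clock: 7.43
position: [0.4434, 0.0198, 0.1766]
ee_rot: [-0.0, 0.862, 0.506, -0.001]
contact_force: [0.8, -0.3, -0.1]
width: 0.0003
gripper_force: 0.0
[-1.11777302e-01  1.19844513e-01  1.85456415e+00 -7.24082933e-04
  1.16837165e+00  3.97196301e-01]
shift [0.006 0.004 0.106] turn [-0.     0.001  0.682]
```

```bash
python3 -m jog '[{"dx":0,"dy":0,"dz":0,"ax":0,"ay":0,"az":0.68,"grip":-1},{"dx":0,"dy":0,"dz":0,"ax":0,"ay":0,"az":0.68,"grip":-1},{"dx":0,"dy":0,"dz":0,"ax":0,"ay":0,"az":0.68,"grip":-1},{"dx":0,"dy":0,"dz":0,"ax":0,"ay":0,"az":0.68,"grip":-1},{"dx":0,"dy":0,"dz":0,"ax":0,"ay":0,"az":0.68,"grip":-1}]'
python3 -m jog '[{"dx":0,"dy":0,"dz":0,"ax":0,"ay":0,"az":0.28,"grip":-1},{"dx":0,"dy":0,"dz":0,"ax":0,"ay":0,"az":0.28,"grip":-1},{"dx":0,"dy":0,"dz":0,"ax":0,"ay":0,"az":0.28,"grip":-1},{"dx":0,"dy":0,"dz":0,"ax":0,"ay":0,"az":0.28,"grip":-1},{"dx":0,"dy":0,"dz":0,"ax":0,"ay":0,"az":0.28,"grip":-1}]'; python3 -c "
from h import *
go([.445,.0205,.12],Rdown(-.0095-np.pi/2))
d,C=cam('wrist');cv2.imwrite('pics/w5.png',d['img'][:,:,::-1]);np.savez('w5',img=d['img'],C=C,mtx=d['mtx'],k1=d['k1'])"
```

```text
clock: 7.85
position: [0.4465, 0.0195, 0.1764]
ee_rot: [0.0, 0.976, 0.217, 0.0]
contact_force: [-0.0, -0.3, -1.1]
width: 0.0
gripper_force: 0.0
clock: 8.27
position: [0.4465, 0.0196, 0.1763]
ee_rot: [0.0, 1.0, 0.001, 0.0]
contact_force: [0.0, -0.4, 0.7]
width: -0.0001
gripper_force: 0.0
shift [-0.006 -0.004  0.225] turn [ 0.    -0.     0.008]
```

View pics/w5.png

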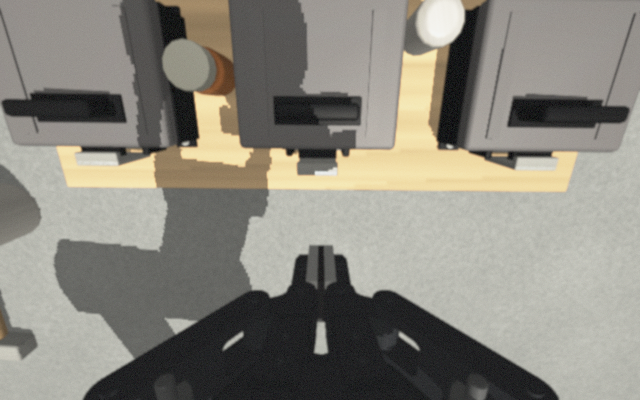

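Only the middle catch leans out (its outer edge is at row 175, the side ones at row 164). The fingers are aligned with it in y. I'll lower in front of it.

```bash
python3 -m jog '[{"dx":0,"dy":0,"dz":0.15,"ax":0,"ay":0,"az":0,"grip":-1},{"dx":0,"dy":0,"dz":0.3,"ax":0,"ay":0,"az":0,"grip":-1},{"dx":0,"dy":0,"dz":0.44,"ax":0,"ay":0,"az":0,"grip":-1},{"dx":0,"dy":0,"dz":0.49,"ax":0,"ay":0,"az":0,"grip":-1},{"dx":0,"dy":0,"dz":0.49,"ax":0,"ay":0,"az":0,"grip":-1}]' 40
python3 -m jog '[{"dx":0.02,"dy":0,"dz":0,"ax":0,"ay":0,"az":0,"grip":-1},{"dx":0.04,"dy":0,"dz":0,"ax":0,"ay":0,"az":0,"grip":-1},{"dx":0.04,"dy":0,"dz":0,"ax":0,"ay":0,"az":0,"grip":-1}]'
for i in 1 2 3; do python3 -m jog '[{"dx":0.008,"dy":0,"dz":0,"ax":0,"ay":0,"az":0,"grip":-1},{"dx":0.012,"dy":0,"dz":0,"ax":0,"ay":0,"az":0,"grip":-1},{"dx":0.012,"dy":0,"dz":0,"ax":0,"ay":0,"az":0,"grip":-1}]'|grep -E "posit|contact"; done
```

```text
clock: 8.73
position: [0.4432, 0.0201, 0.0508]
ee_rot: [-0.0, 1.0, 0.003, -0.004]
contact_force: [-0.5, 0.2, 0.3]
width: -0.0002
gripper_force: 0.0
clock: 8.98
position: [0.4594, 0.0196, 0.0555]
ee_rot: [0.0, 1.0, 0.002, 0.003]
contact_force: [0.5, 0.1, 0.1]
width: -0.0
gripper_force: 0.0
position: [0.4596, 0.0199, 0.0545]
contact_force: [-0.2, 0.7, -0.1]
position: [0.4606, 0.0201, 0.0537]
contact_force: [-3.4, 0.4, 2.4]
position: [0.4661, 0.02, 0.0539]
contact_force: [-0.4, 0.3, -0.1]
```

Contact began at x≈0.460. I'll continue until it stops dead.

```bash
for i in 1 2 3; do python3 -m jog '[{"dx":0.008,"dy":0,"dz":0,"ax":0,"ay":0,"az":0,"grip":-1},{"dx":0.008,"dy":0,"dz":0,"ax":0,"ay":0,"az":0,"grip":-1},{"dx":0.008,"dy":0,"dz":0,"ax":0,"ay":0,"az":0,"grip":-1}]'|grep -E "posit|contact"; done
```

```text
position: [0.4677, 0.02, 0.0539]
contact_force: [-0.2, 0.5, 0.2]
position: [0.4677, 0.02, 0.0536]
contact_force: [-4.4, -1.1, 2.4]
position: [0.4677, 0.0201, 0.0534]
contact_force: [-7.9, -0.6, 4.6]
```

```bash
for i in 1 2; do python3 -m jog '[{"dx":0.01,"dy":0,"dz":0,"ax":0,"ay":0,"az":0,"grip":-1},{"dx":0.01,"dy":0,"dz":0,"ax":0,"ay":0,"az":0,"grip":-1},{"dx":0.01,"dy":0,"dz":0,"ax":0,"ay":0,"az":0,"grip":-1}]'|grep -E "posit|contact"; done
python3 -m jog '[{"dx":-0.1,"dy":0,"dz":0,"ax":0,"ay":0,"az":0,"grip":-1},{"dx":-0.13,"dy":0,"dz":0,"ax":0,"ay":0,"az":0,"grip":-1},{"dx":-0.13,"dy":0,"dz":-0.16,"ax":0,"ay":0,"az":0,"grip":-1},{"dx":-0.13,"dy":0,"dz":-0.32,"ax":0,"ay":0,"az":0,"grip":-1},{"dx":-0.13,"dy":0,"dz":-0.49,"ax":0,"ay":0,"az":0,"grip":-1}]'
python3 -m jog '[{"dx":0,"dy":0,"dz":0,"ax":0,"ay":0,"az":0,"grip":-1},{"dx":0,"dy":0,"dz":0,"ax":0,"ay":0,"az":0,"grip":-1},{"dx":0,"dy":0,"dz":0,"ax":0,"ay":0,"az":0,"grip":-1}]'; python3 -c "
from h import *
d,C=cam('wrist');cv2.imwrite('pics/w6.png',d['img'][:,:,::-1])"
```

```text
position: [0.4677, 0.0201, 0.0531]
contact_force: [-11.4, -1.8, 7.7]
position: [0.4676, 0.0202, 0.0528]
contact_force: [-15.3, -2.3, 10.4]
clock: 11.4
position: [0.4438, 0.02, 0.1767]
ee_rot: [-0.0, 1.0, 0.001, 0.001]
contact_force: [1.4, -0.2, -0.3]
width: -0.0001
gripper_force: 0.0
clock: 11.65
position: [0.4439, 0.02, 0.1756]
ee_rot: [-0.0, 1.0, 0.002, 0.001]
contact_force: [0.7, 0.0, 0.5]
width: 0.0003
gripper_force: 0.0
```

View pics/w6.png

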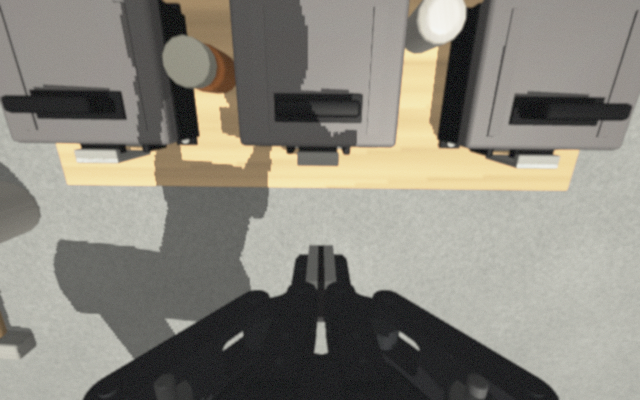

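The middle catch's outer edge is now at row 164, level with its neighbours. The lids are down, and the jar and pot have not moved. I'll hand it in.

```bash
python3 -c "
from rig import manip
print(manip.sign_off())"
```

```text
the job is handed in; nothing more can be done
None
```

The middle case was the unlatched one: I raised its lid about 13 mm, let it down and pushed its catch in to a dead stop (firm at 15 N), then handed the job in at about 12 s; the left case held at 11.7 N, the right was never tugged, and no verdict came back.

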